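# Rock a tight locating block out of its checking nest

### The arm

A 7-joint arm with a two-finger parallel gripper is mounted at the origin on a cart in front of the work surface, level with it; the furniture and walls round the work are solid. World frame = base frame: x ahead of the robot, y to its left, z up, the work surface at z = 0. Lengths are in m, angles in rad, forces in N, time in s.
With the tool pointing down it reaches from about 0.4 to 0.875 m from the base axis. Payload 19.3 kg.
Tool frame: the origin (TCP) lies at the centre of the arm's flange, where the gripper is bolted on; the fingertips stand 173 mm ahead of it and the grasp point (between the pads) lies 155 mm ahead of it (bot.grip_point_offset is the distance from the TCP to the grasp point, in m); z points along the fingers, x is the direction in which the jaws open and shut, and the axes are right-handed (so a half turn about z gives the same grasp; the last joint's range is limited). The gripper opens to 85 mm and grips with 20 to 120 N. Pads are 22 mm wide; open, the fingers measure 114 mm over their backs; the gripper's body (76 mm by 85 mm) begins 54 mm behind the grasp point. The pads swing forward as they close: fully open they stand 13 mm farther back than shut.
Start: joints at [-1.289, 0.521, -0.036, 1.599, 0.021, 1.021, -0.113], TCP at [0.215, 0.587, 0.405] pointing down, gripper open.
Joint ranges: [-2.91, 2.91], [-0.3, 2.13], [-1.5, 1.42], [0.17, 2.43], [-1.26, 4.41], [0.16, 1.93], [-2.52, 2.52]. Speed limits (rad/s): [1.89, 1.89, 2.39, 2.39, 3.01, 3.01, 3.01].

### API

Orientations are given as [roll, pitch, yaw] about the fixed x, y, z axes, in that order (R = Rz(yaw) Ry(pitch) Rx(roll)).
In Python, from workcell import bot gives the robot as it stands.
- The arm moves only by the tool step_arm, never from a script. Its argument "plan" is a list that holds one entry, the list of rows, each a list of 4 numbers: the shift along the world's x, y, z in cm, then the turn about the world's z in rad. A call has 1 to 12 rows; each row is the pose to reach, as a shift and turn from the pose measured when the call began; what a row does not reach only later rows make up. A row lasts 1/12 s, in which the tool goes at most 41.7 mm and 7.16 degrees, less where a joint would pass 70% of its speed; a pose out of reach is approached as far as the arm can. A call with a gripper value outside its range is refused whole. "jaw" is the closure, from 0 (fully open) to 1 (shut), set as the call begins (left out, the last holds). The fingers move at their own pace and stop on an object; "force" is the grip in N (left out, the last holds). Time passes only in rows, so rows that repeat a pose let the fingers close. It gives the time, the measured TCP pose, the force and the opening at its end, in the units of the state.
- bot.observe(): the state, without advancing time (a new reading comes with each control period).
- bot.grab_frame(name): name is "scene" or "side" or "wrist"; returns a dict with "pixels" (420x560x3 uint8, blue, green, red), "mtx" (3x3 intrinsics, pixels), "k1" (the pictures are not rectified: a ray, as slopes to the right and down, at radius r is drawn at 1 + k1 r^2 times it, then the intrinsics apply), "R" (3x3) and "t" (3): a world point X has camera coordinates R X + t. Camera axes: x right, y down, z forward; pixel columns grow to the right and rows downward; lengths in m; the calibration is good to about 2 mm. A picture is of the moment at which its call begins. There is no depth.
- bot.job_done(): hands the job in, once; it reports no verdict.
The state is a dict: "clock": time; "qpos": joint angles; "qd": joint speeds; "joint_efforts": joint torques, N m; "position": TCP position; "tool_rot": TCP orientation; "force": force on the tool from outside, world axes, zero at the start; "moment": the same for the moment, N m; "grip_width": finger opening in m.
Only numpy, scipy, OpenCV 4.12 (cv2) and the standard library are available. Lean on these libraries where they do the work, as an engineer would, in place of code of your own. Each camera call takes 0.05 s, during which the arm holds its last target.

### The job

The blue-headed locating block is held tight in the checking nest by two brass keepers. Grip it by its head and rock it towards one keeper and then towards the other until the block itself has pushed both keepers back clear of its foot, without touching the nest or its keepers with the gripper; then lift it straight up until its foot is just clear of the keepers, and finish still holding it upright there, no more than about 4 cm above them. Leave the other things on the table alone.

Things in the scene. Friction and masses are not known exactly. Their poses are not given: they have to be found in the camera images.
- nest: Aluminium base plate of the checking nest, fixed to the table, 90 (x) x 110 (y) x 12 mm. Origin: centre of its underside, z up. At +y and -y of the pocket stand the two brass keepers (24 mm wide in x) between steel cheeks 26 mm high; nothing stands at the pocket's +x and -x sides but its low rim.
- pocket (a point): Centre of the pocket's floor, 12 mm above the table; axes as the nest's. The pocket is 32 x 32 mm inside a steel rim 6 mm high. Tilting the block 0.11 to 0.13 rad towards a keeper, about the lower edge of its foot on that side, pushes that keeper back 5 to 6 mm; at about 0.13 rad the foot's other edge comes up under the other keeper's nose.
- locating_block: Loose steel locating block with a blue head, 95 mm tall, 0.2 to 0.45 kg, upright in the pocket, axes as the nest's. Origin: centre of its underside, z up. Foot 30 x 30 mm, 14 mm high; waist 28 (x) x 22 (y) mm from 14 to 60 mm; blue head 30 x 30 mm from 60 to 95 mm. Pulled straight up it stops after 4 mm, where the foot meets the keepers' noses.
- block_grip (a point): Point on the block's axis inside the blue head, 80 mm above its underside: where to grip, across either pair of the head's sides (30 mm).
- keeper_a (a joint): How far the keeper at the nest's +y side has been pushed back, towards +y (m): 0 fully in, 0.009 its stop. Starts at 0 to 0.001. At 0.0037 its nose is level with the side of the foot; above that the foot can pass. Slides with about 5 N friction and stays where it is left.
- keeper_b (a joint): The same for the keeper at the nest's -y side, which is pushed back towards -y.
- keeper_a_top (a point): Point on the top of keeper A, 4 mm behind the tip of its nose, 64 mm above the table. The nose reaches from 30 to 64 mm above the table (18 to 52 mm above the pocket's floor) and with the keeper fully in its tip is 11.3 mm from the middle of the nest.
- keeper_b_top (a point): The same point on keeper B.
- bush: Bystander: turned aluminium flanged bush, 48 mm diameter, 28 mm high. Origin under its centre.
- vee_block: Bystander: ground steel vee block 34 x 45 x 36 mm. Origin under its centre.
- ring: Bystander: steel ring gauge 64 mm diameter, 20 mm high, lying flat. Origin under its centre.
- screwdriver: Bystander: screwdriver with yellow handle, 153 mm long, lying along its own y axis. Origin under its centre.
Mind the look-alikes: they are no part of the job. What is shaped like the nest but pink is not meant.

How it is judged:
By the outcome, as a careful person would: the job done as asked, in the order asked, and still so for the second after the job is handed in, while the arm keeps its last pose, push and grip.
It also fails if it takes over 35 s, if anything falls off the work surface, if the arm or the gripper's body presses on something with over 40 N, if the wrist force passes 120 N, or if a joint passes its speed limit or range.

## Working session

There is one attempt and no reset: what is moved stays moved. The work goes in short steps, Python scripts to look and compute and a tool call to move; the robot and the scene stay as the last step left them, time stands still between calls to the robot, and variables do not carry over. Pictures are saved under pics/ and viewed, and the job is handed in when it is done.

Besides the shell and the picture viewer there is one more tool, called after "Call:" by a JSON object that holds its "method" and its "body". step_arm: Moves the arm, as the interface text tells. Its arguments: {"type":"object","properties":{"plan":{"type":"array"},"jaw":{"type":"number"},"force":{"type":"number"}},"required":["plan"]}

```bash
mkdir -p pics; ls; cat > h.py <<'E'
from workcell import bot
import cv2, numpy as np
def snap(n,fn):
    f=bot.grab_frame(n); cv2.imwrite('pics/'+fn,f['pixels']); np.savez('pics/'+fn+'.npz',**{k:f[k] for k in('mtx','k1','R','t')}); return f
def proj(f,X):
    X=np.atleast_2d(X); c=X@np.array(f['R']).T+np.array(f['t']).ravel(); s=c[:,:2]/c[:,2:]; r2=(s**2).sum(1,keepdims=True)
    s=s*(1+f['k1']*r2); m=np.array(f['mtx']); return np.c_[s[:,0]*m[0,0]+m[0,2],s[:,1]*m[1,1]+m[1,2]]
def ray(f,uv):
    m=np.array(f['mtx']); d=np.array([(uv[0]-m[0,2])/m[0,0],(uv[1]-m[1,2])/m[1,1]]); s=d.copy()
    for _ in range(30): s=d/(1+f['k1']*(s@s))
    R=np.array(f['R']); return -R.T@np.array(f['t']).ravel(), R.T@np.r_[s,1]
def atz(f,uv,z):
    o,d=ray(f,uv); return o+d*(z-o[2])/d[2]
E
python3 - <<'E'
from h import *
for n in('scene','side','wrist'):
    f=snap(n,n+'0.png'); print(n,f['k1'],np.round(-np.array(f['R']).T@np.array(f['t']).ravel(),3))
print(bot.observe(), bot.grip_point_offset)
E
```

```text
pics
scene -0.009201874056819345 [0.072 0.319 0.461]
side -0.1391815320378877 [ 0.399 -0.957  0.449]
wrist -0.0569719812031823 [0.136 0.615 0.374]
{'clock': 0.15, 'qpos': array([-1.28921822,  0.52189196, -0.03630279,  1.59987064,  0.02120984,
        1.02114585, -0.11278209]), 'qd': array([ 1.01016630e-03, -1.54285025e-03,  3.84004283e-04, -1.23305142e-03,
        5.03473587e-05,  1.66856490e-03, -2.32695644e-03]), 'joint_efforts': array([ 2.64000875e-03, -9.27391505e+01,  1.98062070e+00, -3.70053399e+01,
        1.78688363e-02,  6.37120203e-03,  5.88106263e-05]), 'position': array([0.21534923, 0.58661261, 0.4042512 ]), 'tool_rot': array([3.14150744e+00, 9.26794102e-04, 1.21900744e+00]), 'force': array([ 0.0317215 ,  0.32012558, -0.00725892]), 'moment': array([-0.03086866,  0.00861081,  0.02504532]), 'grip_width': 0.08574374195013412} 0.1547
```

View pics/scene0.png

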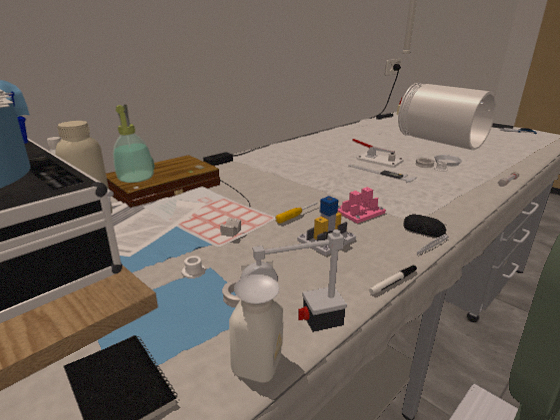

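View pics/side0.png

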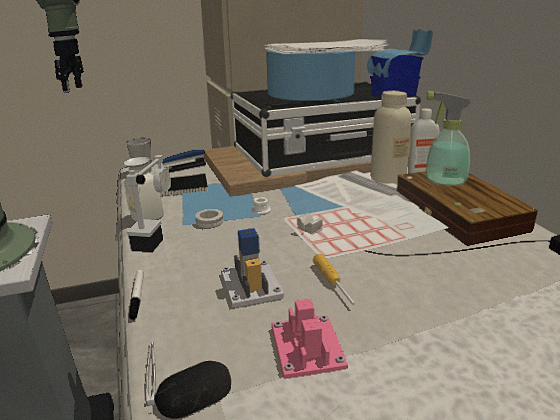

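View pics/wrist0.png

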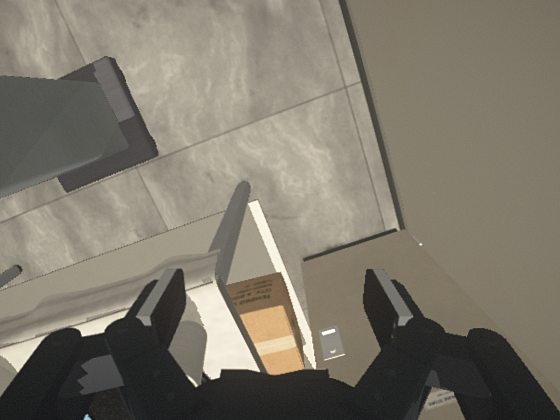

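The scene view shows the nest at about (328,235) and the pink look-alike at (362,205). In the side view they are at (250,280) and (308,345). The start pose is well left of the work, so I'll zoom in for accurate positions.

```bash
python3 - <<'E'
import cv2,numpy as np
a=cv2.imread('pics/scene0.png')[180:270,280:400]; b=cv2.imread('pics/side0.png')[215:320,205:305]
cv2.imwrite('pics/z1.png',cv2.resize(a,None,fx=6.5,fy=6.5,interpolation=2)); cv2.imwrite('pics/z2.png',cv2.resize(b,None,fx=5.5,fy=5.5,interpolation=2))
from h import *
for n,uvs in(('scene',[(328,240),(362,212),(290,215),(231,230),(233,292),(193,270)]),('side',[(250,287),(308,350),(327,268),(310,225),(209,218),(262,208)])):
    f=dict(np.load(f'pics/{n}0.png.npz')); 
    for uv in uvs: print(n,uv,atz(f,uv,0.01).round(3))
E
```

```text
scene (328, 240) [ 0.539 -0.315  0.01 ]
scene (362, 212) [ 0.57  -0.499  0.01 ]
scene (290, 215) [ 0.691 -0.346  0.01 ]
scene (231, 230) [ 0.733 -0.183  0.01 ]
scene (233, 292) [ 0.542 -0.036  0.01 ]
scene (193, 270) [ 0.654 -0.023  0.01 ]
side (250, 287) [ 0.545 -0.342  0.01 ]
side (308, 350) [ 0.581 -0.522  0.01 ]
side (327, 268) [ 0.695 -0.335  0.01 ]
side (310, 225) [ 0.732 -0.162  0.01 ]
side (209, 218) [ 0.53  -0.044  0.01 ]
side (262, 208) [ 0.66  -0.037  0.01 ]
```

View pics/z1.png

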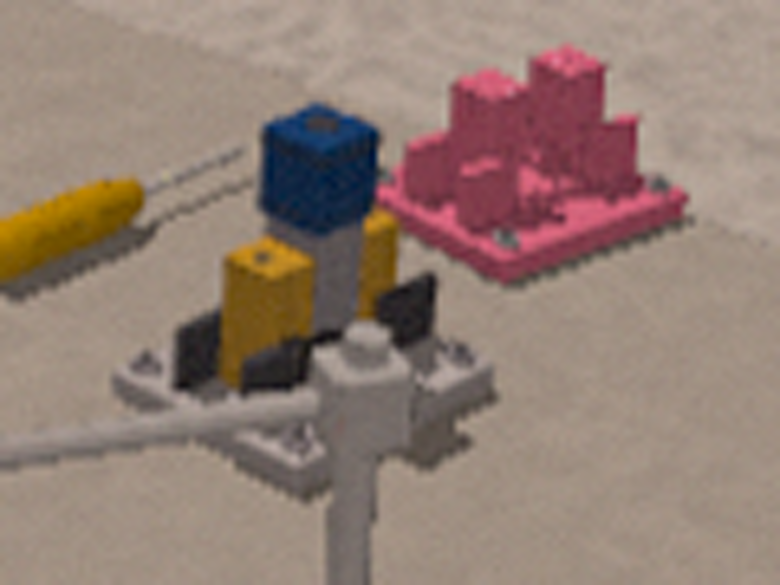

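View pics/z2.png

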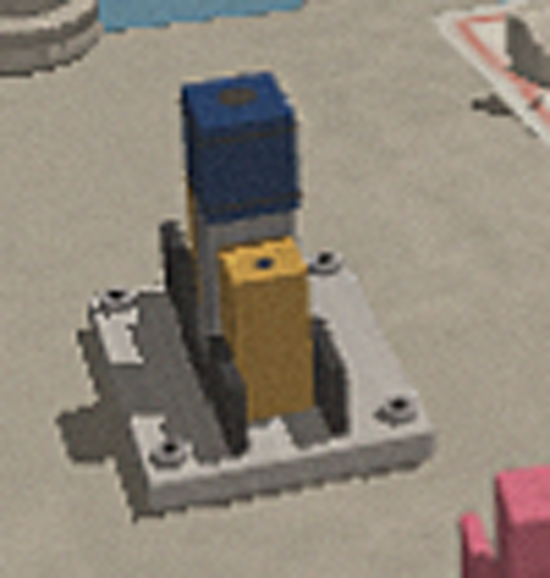

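```bash
python3 - <<'E'
from h import *
from scipy.optimize import least_squares
fs={n:dict(np.load(f'pics/{n}0.png.npz')) for n in('scene','side')}
S=lambda x,y:(205+x/5.5-.4,215+y/5.5-.4); C=lambda x,y:(280+x/6.5-.4,180+y/6.5-.4)
a,b=.045,.055; T=.107;h=.015
obs=[('side',(-a,-b,.012),S(150,480)),('side',(a,-b,.012),S(437,432)),('side',(-a,b,.012),S(92,302)),
('scene',(a,b,.012),C(115,378)),('scene',(-a,b,.012),C(308,480)),('scene',(-a,-b,.012),C(490,370)),
('side',(-h,h,T),S(183,86)),('side',(h,-h,T),S(297,106)),('side',(-h,-h,T),S(192,122)),('side',(h,h,T),S(270,73)),
('scene',(-h,h,T),C(318,150)),('scene',(h,h,T),C(264,122)),('scene',(-h,-h,T),C(380,135)),('scene',(h,-h,T),C(318,104))]
def W(p,X): c,s=np.cos(p[2]),np.sin(p[2]); return np.array([p[0]+c*X[0]-s*X[1],p[1]+s*X[0]+c*X[1],X[2]])
def solve(sel):
    fn=lambda p:np.concatenate([proj(fs[n],W(p,X))[0]-u for n,X,u in sel])
    r=least_squares(fn,[.54,-.33,0],loss='soft_l1'); return r.x,r.fun.reshape(-1,2)
for sel in(obs,obs[:6],obs[6:],[o for o in obs if o[0]=='side'],[o for o in obs if o[0]=='scene']):
    p,r=solve(sel); print(p.round(4)); print(r.round(1).tolist())
print(bot.observe()['clock'])
E
```

```text
[ 0.5515 -0.3241 -0.0356]
[[-0.2, 0.7], [0.0, -0.8], [-1.4, -1.3], [-0.9, -1.0], [-1.4, -1.5], [1.1, -1.1], [-1.0, -0.5], [-0.2, 1.1], [1.1, 1.0], [0.4, -0.8], [1.3, 0.5], [-0.6, 0.7], [0.4, -0.8], [-0.2, -0.1]]
[ 0.5509 -0.3247 -0.0251]
[[-0.1, 1.1], [0.0, -0.7], [-1.9, -0.9], [-0.6, -0.8], [-0.8, -1.5], [1.3, -1.2]]
[ 0.5517 -0.3235 -0.0967]
[[-0.5, -1.0], [-0.6, 1.2], [0.5, 0.6], [1.0, -0.8], [0.5, 0.6], [-0.9, 0.5], [0.2, -0.6], [0.1, 0.0]]
[ 0.552  -0.3245 -0.0505]
[[-0.5, 0.6], [-0.0, -0.4], [-0.7, -1.5], [-0.6, -0.5], [0.0, 1.2], [1.3, 1.0], [0.8, -0.7]]
[ 0.5498 -0.3222 -0.0093]
[[-0.8, -0.1], [-0.5, -0.8], [1.0, -1.0], [1.6, 1.0], [-0.6, 1.2], [0.5, -0.5], [-0.4, 0.4]]
0.15
```

```bash
python3 - <<'E'
from h import *
fs={n:dict(np.load(f'pics/{n}0.png.npz')) for n in('scene','side')}
def tri(u,v):
    o1,d1=ray(fs['scene'],u);o2,d2=ray(fs['side'],v); A=np.c_[d1,-d2]; s=np.linalg.lstsq(A,o2-o1,rcond=None)[0]; p,q=o1+d1*s[0],o2+d2*s[1]; return ((p+q)/2).round(3),np.linalg.norm(p-q).round(3)
print('bottle base',atz(fs['scene'],(256,375),0).round(3)); print(tri((258,285),(137,145)))
print('stand base',atz(fs['scene'],(325,318),0).round(3),atz(fs['side'],(146,245),0).round(3))
print('stand top',tri((336,240),(160,165)))
print('toolbox corner',atz(fs['side'],(265,172),0.03).round(3), 'scene corner',atz(fs['scene'],(115,268),0.03).round(3))
E
python3 - <<'E'
import cv2
b=cv2.imread('pics/side0.png')[125:260,110:280]
cv2.imwrite('pics/z3.png',cv2.resize(b,None,fx=4.4,fy=4.4,interpolation=2))
E
```

```text
bottle base [0.378 0.054 0.   ]
(array([0.385, 0.052, 0.167]), np.float64(0.026))
stand base [ 0.384 -0.113  0.   ] [ 0.381 -0.104  0.   ]
stand top (array([ 0.411, -0.129,  0.162]), np.float64(0.055))
toolbox corner [0.725 0.148 0.03 ] scene corner [0.739 0.097 0.03 ]
```

View pics/z3.png

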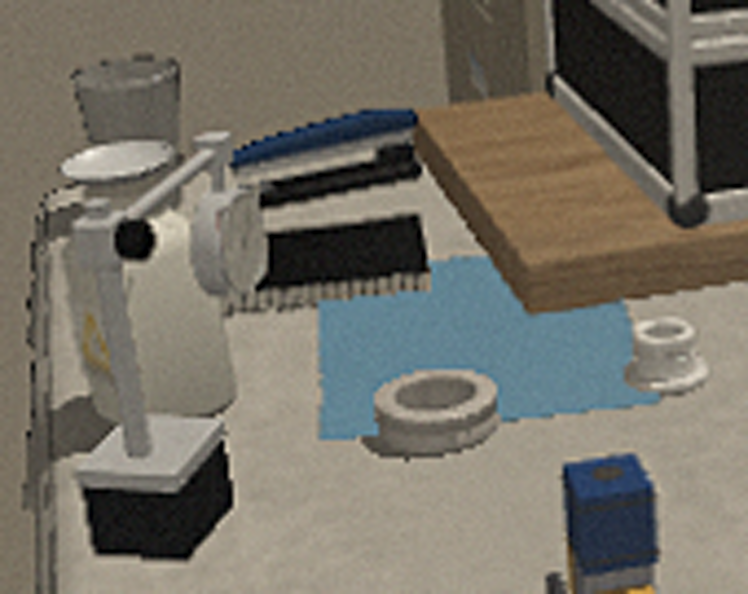

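Call:
{"method": "step_arm", "body": {"plan": [[[2,-2.5,1.5,-0.05],[4.5,-5.5,3,-0.1],[7,-9,4.5,-0.15],[9.5,-12.5,6,-0.2],[12,-16,7,-0.25],[14.5,-19.5,8,-0.3],[17,-23,8.5,-0.35],[19.5,-26.5,9,-0.4],[22,-30,9.5,-0.45],[24.5,-33,9.5,-0.5],[26.5,-36,9.5,-0.55],[28.5,-38.7,9.5,-0.6]]]}}

```text
clock: 1.15
position: [0.5003, 0.1987, 0.4996]
tool_rot: [3.142, 0.0, 0.617]
force: [0.4, 1.3, -0.4]
grip_width: 0.0856
```

Call:
{"method": "step_arm", "body": {"plan": [[[1,-3,0,-0.05],[2,-7,0,-0.1],[3,-11,0,-0.16],[4,-15,0,-0.22],[5,-19,0,-0.28],[5,-23,0,-0.34],[5,-27,0,-0.4],[5,-31,-1,-0.46],[5,-35,-3,-0.52],[5,-39,-5,-0.58],[5,-42.5,-7,-0.62],[5,-45,-9,-0.65]]]}}

```text
clock: 2.15
position: [0.5497, -0.2541, 0.4089]
tool_rot: [3.141, -0.0, -0.037]
force: [2.4, 0.5, 0.6]
grip_width: 0.0856
```

```bash
python3 - <<'E'
from h import *
f=snap('wrist','w1.png'); print(np.round(-np.array(f['R']).T@np.array(f['t']).ravel(),3)); snap('side','s1.png'); print(bot.observe()['position'])
E
```

```text
[ 0.552 -0.171  0.379]
[ 0.5485303  -0.25561064  0.40621009]
```

View pics/w1.png

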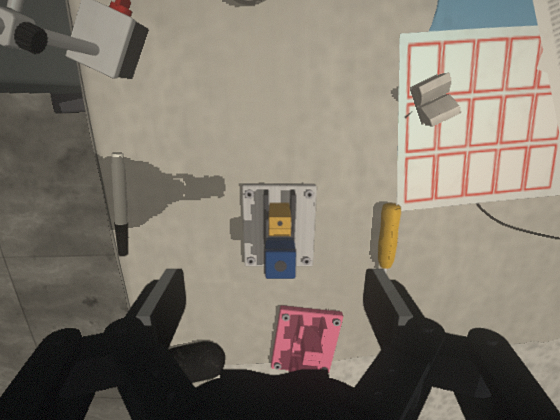

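The wrist view shows the nest plate at (243–316, 184–267), the blue head at (281,264) and keeper A at (280,220). I'll crop it for corner measurements.

```bash
python3 - <<'E'
import cv2
b=cv2.imread('pics/w1.png')[175:285,225:335]
cv2.imwrite('pics/z4.png',cv2.resize(b,None,fx=5.4,fy=5.4,interpolation=2))
E
```

```text
(no output)
```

View pics/z4.png

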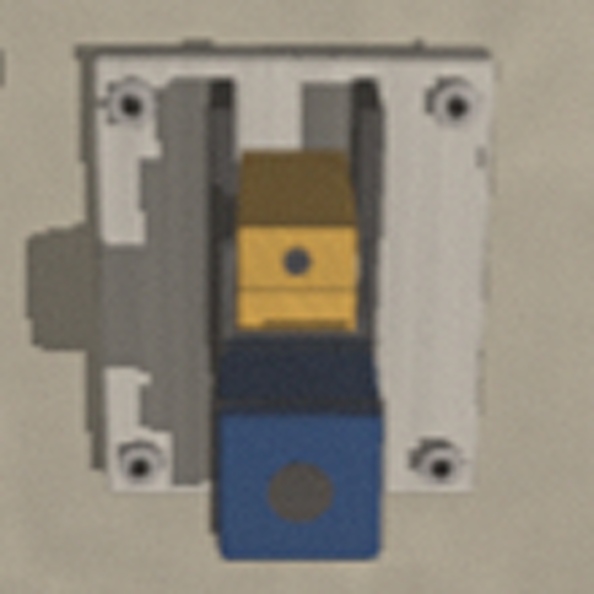

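```bash
python3 - <<'E'
from h import *
from scipy.optimize import least_squares
f=dict(np.load('pics/w1.png.npz')); S=lambda x,y:(225+x/5.4-.4,175+y/5.4-.4)
a,b=.045,.055;T=.107;h=.015
obs=[((-a,b,.012),S(97,55)),((a,b,.012),S(492,57)),((-a,-b,.012),S(112,490)),((a,-b,.012),S(472,490)),
((-h,h,T),S(219,413)),((h,h,T),S(383,414)),((h,-h,T),S(381,559)),((-h,-h,T),S(221,559))]
def W(p,X): c,s=np.cos(p[2]),np.sin(p[2]); return np.array([p[0]+c*X[0]-s*X[1],p[1]+s*X[0]+c*X[1],X[2]])
for sel in(obs,obs[:4],obs[4:]):
    r=least_squares(lambda p:np.concatenate([proj(f,W(p,X))[0]-u for X,u in sel]),[.55,-.32,0]); print(r.x.round(4)); print(r.fun.reshape(-1,2).round(1).tolist())
E
```

```text
[ 0.5524 -0.3245 -0.0369]
[[-0.9, -0.1], [1.0, -0.4], [-0.9, 0.5], [0.9, 0.5], [-0.4, -0.1], [0.6, -0.3], [0.2, 0.1], [-0.5, 0.1]]
[ 0.5524 -0.3244 -0.0374]
[[-0.9, -0.2], [1.0, -0.4], [-1.0, 0.4], [0.9, 0.5]]
[ 0.5525 -0.3245 -0.034 ]
[[-0.4, -0.0], [0.6, -0.3], [0.3, 0.1], [-0.4, 0.2]]
```

Call:
{"method": "step_arm", "body": {"plan": [[[0.2,-3,-1,0],[0.4,-6,-3,0],[0.4,-6.9,-5,0],[0.4,-6.9,-8,0],[0.4,-6.9,-10.5,0],[0.4,-6.9,-12.5,0],[0.4,-6.9,-14,0],[0.4,-6.9,-15,0],[0.4,-6.9,-15.6,0],[0.4,-6.9,-15.9,0],[0.4,-6.9,-15.9,0],[0.4,-6.9,-15.9,0]]], "jaw": 0}}

```text
clock: 3.25
position: [0.5528, -0.3247, 0.248]
tool_rot: [3.14, 0.004, -0.04]
force: [1.1, 0.2, 1.1]
grip_width: 0.0855
```

```bash
python3 - <<'E'
from h import *
snap('side','s2.png');snap('wrist','w2.png');snap('scene','c2.png'); o=bot.observe();print(o['position'],o['tool_rot'],o['force'])
a=[cv2.imread('pics/'+n) for n in('s2.png','c2.png')]
a=[a[0][170:320,180:320],a[1][150:270,280:400]]
a=[cv2.resize(i,(390,390),interpolation=2) for i in a]; cv2.imwrite('pics/z5.png',np.hstack(a))
E
```

```text
[ 0.5527202  -0.3246895   0.24801854] [ 3.14007864  0.00431086 -0.04040257] [ 0.41526141 -0.30203066 -0.16043284]
```

View pics/z5.png

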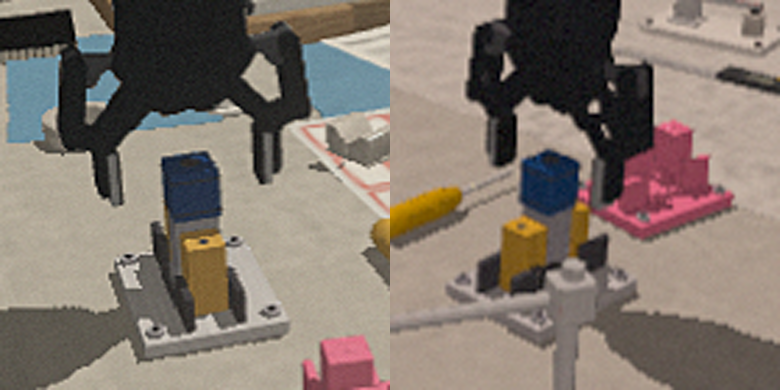

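View pics/w2.png

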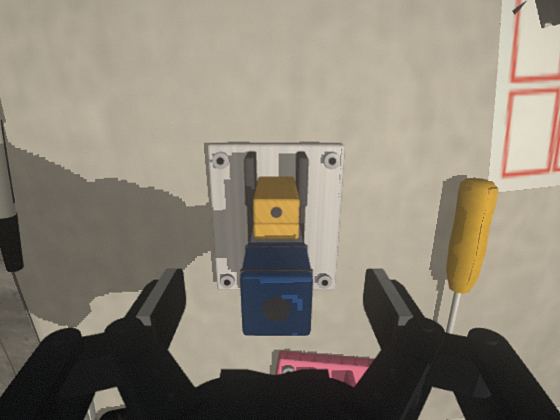

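Call:
{"method": "step_arm", "body": {"plan": [[[0,0,0,0],[0,0,0,0],[0,0,0,0],[0,0,0,0],[0,0,0,0],[0,0,0,0],[0,0,0,0],[0,0,0,0],[0,0,0,0],[0,0,0,0]]], "jaw": 1, "force": 30}}

```text
clock: 4.23
position: [0.5527, -0.3247, 0.248]
tool_rot: [3.14, 0.004, -0.04]
force: [-1.2, 0.1, 4.0]
grip_width: 0.0296
```

```bash
cat > look.py <<'E'
from h import *
import sys
k=sys.argv[1]
snap('side',f's{k}.png');snap('wrist',f'w{k}.png');snap('scene',f'c{k}.png'); o=bot.observe();print(o['clock'],o['position'],o['tool_rot'],o['force'],o['moment'],o['grip_width'])
a=[cv2.imread(f'pics/{n}{k}.png') for n in 'scw']
a=[a[0][205:315,205:305],a[1][170:260,290:372],a[2][130:350,170:370]]
a=[cv2.resize(i,(int(440*i.shape[1]/i.shape[0])*2//3,440*2//3) if 0 else (265,290),interpolation=2) for i in a]; cv2.imwrite(f'pics/m{k}.png',np.hstack(a))
E
python3 look.py 3
```

```text
4.3833 [ 0.55270301 -0.32470847  0.24805162] [ 3.14007059  0.00433739 -0.04040715] [-0.08622723  1.12439602  3.69943746] [ 0.0793751   0.25338823 -0.04834663] 0.02989358290376315
```

View pics/m3.png

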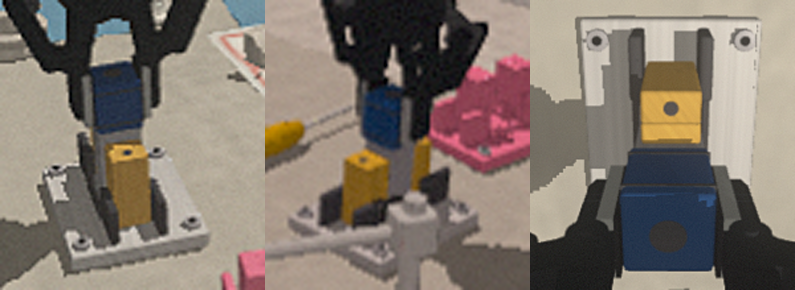

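Call:
{"method": "step_arm", "body": {"plan": [[[0,0.1,0.01,0],[0,0.2,0.02,0],[0.01,0.3,0.03,0],[0.01,0.4,0.04,0],[0.02,0.5,0.05,0],[0.02,0.5,0.05,0],[0.02,0.5,0.05,0],[0.02,0.5,0.05,0]]]}}

```text
clock: 5.05
position: [0.5528, -0.3205, 0.2486]
tool_rot: [3.138, 0.004, -0.041]
force: [0.3, -6.5, -1.7]
grip_width: 0.0296
```

```bash
python3 look.py 4
```

```text
5.2 [ 0.55285402 -0.32047082  0.24859843] [ 3.13825681  0.00361623 -0.04094717] [ 0.75874479 -5.43157292 -1.8925875 ] [-1.62407285 -0.32460357 -0.03083004] 0.029643880391504434
```

View pics/m4.png

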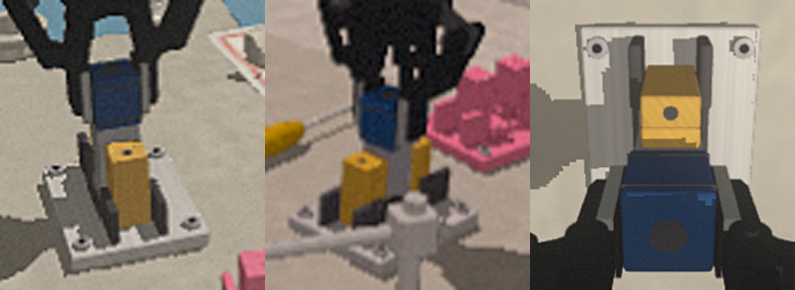

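```bash
cat > meas.py <<'E'
from h import *
import sys
N=np.array([.5524,-.3245]); yw=-.037; c,s=np.cos(yw),np.sin(yw)
def W(x,y,z): return np.array([N[0]+c*x-s*y,N[1]+s*x+c*y,z])
def L(P): d=P[:2]-N; return np.array([c*d[0]+s*d[1],-s*d[0]+c*d[1]])
def keeper(f,img,sg):
    best=None
    p=np.mean([proj(f,W(0,sg*(.0153+d),.064))[0] for d in(0,.003,.006)],0)
    r=16; x0,y0=int(p[0])-r,int(p[1])-r; im=img[y0:y0+2*r+1,x0:x0+2*r+1]
    hsv=cv2.cvtColor(im,cv2.COLOR_BGR2HSV); br=((hsv[...,0]>14)&(hsv[...,0]<28)&(hsv[...,1]>130)&(hsv[...,2]>120)).astype(np.uint8)
    cl=cv2.morphologyEx(br,cv2.MORPH_CLOSE,np.ones((7,7),np.uint8)); hole=((cl==1)&(br==0)).astype(np.uint8)
    g=im.max(2).astype(float); n,lab,st,ce=cv2.connectedComponentsWithStats(hole)
    res=[]
    for i in range(1,n):
        if st[i,4]<2: continue
        w=np.where(cv2.dilate((lab==i).astype(np.uint8),np.ones((3,3)))>0,np.clip(200-g,0,None),0); yy,xx=np.mgrid[:w.shape[0],:w.shape[1]]
        u=((w*xx).sum()/w.sum()+x0,(w*yy).sum()/w.sum()+y0); q=L(atz(f,u,.064)); res.append((np.round(u,1).tolist(),(q*1e3).round(1).tolist(),int(st[i,4])))
    return res
for k in sys.argv[1:]:
    for nm,sg in(('w',1),('s',-1),('c',1)):
        f=dict(np.load(f'pics/{nm}{k}.png.npz')); print(k,nm,sg,keeper(f,cv2.imread(f'pics/{nm}{k}.png'),sg))
E
python3 meas.py 2 3 4
```

```text
2 w 1 [([275.9, 216.4], [-0.2, 24.2], 5)]
2 s -1 [([252.2, 262.2], [-1.4, -26.0], 6), ([252.6, 266.9], [-4.1, -40.2], 2), ([259.3, 266.5], [6.6, -42.6], 4), ([249.5, 267.5], [-9.4, -40.4], 2)]
2 c 1 [([337.1, 220.3], [-27.8, -0.5], 6), ([315.9, 221.5], [-0.1, 40.1], 3), ([323.6, 226.2], [-26.3, 44.1], 19), ([315.5, 225.1], [-11.0, 53.4], 3), ([336.9, 225.9], [-44.9, 21.0], 11), ([318.8, 232.6], [-38.5, 73.3], 17)]
3 w 1 [([276.0, 216.4], [-0.2, 24.2], 5), ([261.0, 238.1], [-8.2, 11.8], 2), ([287.5, 238.1], [5.9, 11.8], 4)]
3 s -1 [([252.5, 262.5], [-1.0, -26.9], 5), ([256.0, 266.0], [1.8, -39.4], 2), ([259.9, 265.9], [7.8, -41.3], 3)]
3 c 1 [([317.6, 222.4], [-5.2, 40.2], 5), ([337.1, 221.1], [-30.5, 3.0], 4), ([323.5, 226.1], [-26.0, 43.8], 25), ([315.1, 224.5], [-8.5, 52.0], 2), ([319.0, 225.5], [-17.4, 49.0], 2), ([337.2, 226.2], [-46.0, 21.5], 10), ([316.4, 227.6], [-20.2, 60.5], 3), ([319.0, 232.6], [-38.8, 73.1], 16)]
4 w 1 [([275.7, 218.3], [-0.3, 26.9], 37)]
4 s -1 [([252.5, 262.5], [-1.1, -26.8], 7), ([256.0, 266.0], [1.8, -39.4], 2), ([249.6, 267.0], [-9.0, -39.1], 2), ([259.7, 267.5], [6.4, -45.8], 2)]
4 c 1 [([337.1, 220.7], [-29.3, 1.3], 5), ([315.4, 223.4], [-5.5, 47.5], 3), ([318.4, 222.8], [-7.9, 40.3], 2), ([323.8, 226.1], [-26.2, 43.4], 17), ([336.9, 225.6], [-43.8, 19.7], 9), ([314.4, 227.5], [-16.8, 63.4], 3), ([317.5, 229.5], [-27.5, 65.2], 2), ([314.5, 232.1], [-31.1, 78.6], 6), ([319.0, 233.2], [-40.6, 75.1], 6)]
```

Call:
{"method": "step_arm", "body": {"plan": [[[0,0.1,0.01,0],[0,0.2,0.02,0],[0.01,0.3,0.03,0],[0.01,0.4,0.04,0],[0.01,0.5,0.05,0],[0.01,0.5,0.05,0],[0.01,0.5,0.05,0],[0.01,0.5,0.05,0]]]}}

```text
clock: 5.87
position: [0.5529, -0.3162, 0.2491]
tool_rot: [3.136, 0.003, -0.041]
force: [1.4, -6.8, -3.6]
grip_width: 0.0296
```

```bash
python3 look.py 5; python3 meas.py 5 | cut -c1-200
```

```text
6.0167 [ 0.55291941 -0.31622931  0.24911864] [ 3.13647725e+00  2.91591762e-03 -4.14649395e-02] [ 1.21991454 -6.35558121 -3.16907453] [-1.70986787 -0.26346801 -0.05600149] 0.029610646194156817
5 w 1 [([275.8, 223.1], [-0.2, 27.9], 6), ([261.5, 244.2], [-7.9, 15.6], 3), ([277.5, 244.2], [0.7, 15.6], 4), ([288.5, 244.2], [6.6, 15.6], 6)]
5 s -1 [([252.5, 262.5], [-1.1, -26.8], 7), ([255.6, 266.5], [0.7, -40.8], 2), ([259.6, 265.4], [7.8, -39.6], 3), ([249.5, 271.0], [-11.8, -50.6], 2)]
5 c 1 [([337.0, 221.5], [-31.5, 4.5], 3), ([315.9, 223.4], [-6.2, 46.9], 3), ([322.5, 226.3], [-25.2, 46.1], 16), ([337.2, 226.2], [-46.0, 21.5], 10), ([315.4, 227.9], [-19.7, 63.3], 3), ([314.5, 233.
```

View pics/m5.png

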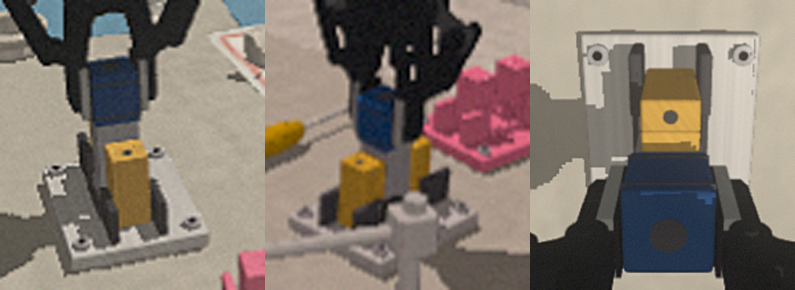

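Call:
{"method": "step_arm", "body": {"plan": [[[0,0.1,0.01,0],[0,0.18,0.02,0],[0.01,0.26,0.03,0],[0.01,0.26,0.03,0],[0.01,0.26,0.03,0],[0.01,0.26,0.03,0]]]}}

```text
clock: 6.52
position: [0.5529, -0.3143, 0.2494]
tool_rot: [3.135, 0.003, -0.042]
force: [1.1, -6.2, -3.3]
grip_width: 0.0294
```

```bash
python3 look.py 6; python3 meas.py 6 | cut -c1-200; python3 - <<'E'
import cv2,numpy as np
a=[cv2.imread(f'pics/w{k}.png')[190:275,225:325] for k in(3,5,6)]
cv2.imwrite('pics/z6.png',np.hstack([cv2.resize(i,(266,226*1),interpolation=2) for i in a]))
E
```

```text
6.6667 [ 0.55290285 -0.31430473  0.24935903] [ 3.13488913e+00  2.49368766e-03 -4.20247936e-02] [ 0.91553914 -6.05782983 -3.00477125] [-1.59044219 -0.26065232 -0.00270559] 0.029503766935247335
6 w 1 [([267.0, 245.2], [-5.0, 16.5], 3), ([274.5, 245.2], [-0.9, 16.5], 6), ([288.5, 245.2], [6.7, 16.5], 2)]
6 s -1 [([252.5, 262.4], [-1.1, -26.8], 7), ([259.8, 270.5], [4.2, -54.6], 2)]
6 c 1 [([337.0, 221.5], [-31.5, 4.5], 3), ([316.2, 224.7], [-10.8, 50.8], 22), ([322.8, 226.6], [-26.4, 46.7], 18), ([337.2, 226.2], [-46.0, 21.5], 10), ([313.2, 228.6], [-18.6, 69.0], 5), ([313.4, 23
```

View pics/m6.png

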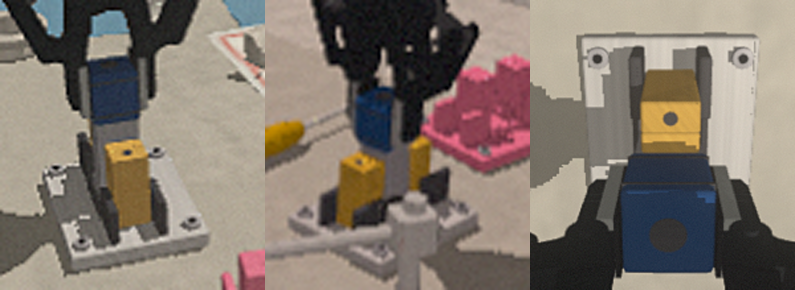

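View pics/z6.png

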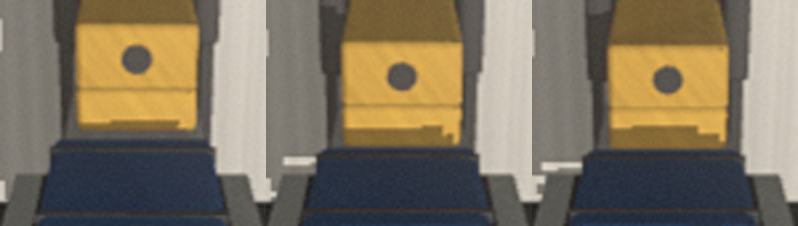

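```bash
cat > ka.py <<'E'
from meas import *
def hole(nm,k,sg,guess=.0195):
    f=dict(np.load(f'pics/{nm}{k}.png.npz')); img=cv2.imread(f'pics/{nm}{k}.png'); H=img.shape[0]
    # search dark low-saturation pixels surrounded by brass
    hsv=cv2.cvtColor(img,cv2.COLOR_BGR2HSV).astype(int)
    br=((hsv[...,0]>14)&(hsv[...,0]<30)&(hsv[...,1]>120)&(hsv[...,2]>110)).astype(np.uint8)
    p=proj(f,W(0,sg*(.0153+.006),.064))[0]; r=14; x0,y0=int(round(p[0]))-r,int(round(p[1]))-r
    B=br[y0:y0+2*r,x0:x0+2*r]; cs,h=cv2.findContours(B,cv2.RETR_CCOMP,cv2.CHAIN_APPROX_NONE)
    g=img[y0:y0+2*r,x0:x0+2*r,2].astype(float); out=[]
    for i,cc in enumerate(cs):
        if h[0][i][3]>=0 and len(cc)>=4:
            m=np.zeros(B.shape,np.uint8); cv2.drawContours(m,cs,i,1,-1); m=cv2.dilate(m,np.ones((3,3),np.uint8)); hi=np.median(g[B==1]); w=np.clip(hi*.9-g,0,None)*m
            yy,xx=np.mgrid[:2*r,:2*r]; u=((w*xx).sum()/w.sum()+x0,(w*yy).sum()/w.sum()+y0); out.append((np.round(u,1).tolist(),(L(atz(f,u,.064))*1e3).round(2).tolist(),int(w.sum())))
    return out
if __name__=='__main__':
  for k in sys.argv[1:]:
    print('A',k,hole('w',k,1)); print('B',k,hole('s',k,-1))
E
python3 ka.py 2 3 4 5 6|grep '^[AB]'
```

```text
A 2 []
B 2 [([252.6, 262.0], [-0.64, -25.62], 270), ([249.0, 260.3], [-5.04, -18.34], 55), ([245.7, 260.6], [-10.56, -17.47], 136), ([247.8, 259.3], [-6.21, -14.49], 121), ([252.9, 258.4], [2.63, -14.48], 152)]
A 3 []
B 3 [([252.5, 262.4], [-1.02, -26.8], 233)]
A 4 []
B 4 [([252.6, 262.4], [-0.93, -26.84], 267)]
A 5 []
B 5 [([252.6, 262.5], [-0.98, -26.9], 246)]
A 6 []
B 6 [([252.6, 262.5], [-0.98, -26.87], 248)]
```

```bash
cat > kt.py <<'E'
from meas import *
def up(nm,k): return cv2.resize(cv2.GaussianBlur(cv2.imread(f'pics/{nm}{k}.png'),(0,0),.6),None,fx=6,fy=6,interpolation=cv2.INTER_CUBIC)
def track(nm,ref,ks,box,z):
    x0,y0,x1,y1=box; T=up(nm,ref)[y0*6:y1*6,x0*6:x1*6]; ctr=np.array([(x0+x1)/2,(y0+y1)/2])
    for k in ks:
        I=up(nm,k)[(y0-15)*6:(y1+15)*6,(x0-12)*6:(x1+12)*6]; m=cv2.matchTemplate(I,T,cv2.TM_CCOEFF_NORMED); _,v,_,l=cv2.minMaxLoc(m)
        u=ctr+np.array([l[0]/6-12,l[1]/6-15]); f=dict(np.load(f'pics/{nm}{k}.png.npz')); print(nm,k,u.round(2),(L(atz(f,u,z))*1e3).round(2),round(v,3))
E
python3 - <<'E'
import sys; sys.argv=['x']
from kt import *
print('keeper A'); track('w','3',['3','4','5','6'],(262,202,290,230),.064)
print('plate ref (screws top)'); track('w','3',['3','4','5','6'],(210,150,232,170),.014)
E
```

```text
keeper A
w 3 [276. 216.] [-0.25 24.42] 1.0
w 4 [275.83 219.5 ] [-0.2  26.21] 0.997
w 5 [275.67 222.5 ] [-0.25 28.23] 0.996
w 6 [275.67 223.5 ] [-0.25 29.19] 0.98
plate ref (screws top)
w 3 [221. 160.] [-35.95  44.5 ] 1.0
w 4 [221.17 165.83] [-35.95  44.42] 0.992
w 5 [221.33 171.5 ] [-36.04  44.37] 0.98
w 6 [221.5  173.67] [-36.01  44.42] 0.983
```

Call:
{"method": "step_arm", "body": {"plan": [[[0,0.08,0.01,0],[0,0.14,0.01,0],[0,0.14,0.01,0],[0,0.14,0.01,0]]]}}

```text
clock: 7.0
position: [0.5528, -0.3136, 0.2494]
tool_rot: [3.133, 0.002, -0.043]
force: [1.7, -6.8, -3.2]
grip_width: 0.0296
```

```bash
python3 look.py 7; python3 - <<'E'
import sys; sys.argv=['x']
from kt import *
track('w','3',['6','7'],(262,202,290,230),.064)
E
```

```text
7.15 [ 0.55281749 -0.31359636  0.24940744] [ 3.13325382e+00  1.97979025e-03 -4.24909947e-02] [ 1.37759502 -6.35537752 -3.34506716] [-1.62642886 -0.24396713 -0.02620465] 0.029829043834639545
w 6 [275.67 223.5 ] [-0.25 29.19] 0.98
w 7 [275.67 223.83] [-0.25 29.38] 0.984
```

Call:
{"method": "step_arm", "body": {"plan": [[[0,-0.1,0,0],[0,-0.2,-0.01,0],[0,-0.3,-0.03,0],[-0.01,-0.4,-0.05,0],[-0.01,-0.5,-0.06,0],[-0.01,-0.6,-0.08,0],[-0.02,-0.7,-0.1,0],[-0.02,-0.8,-0.12,0],[-0.02,-0.9,-0.13,0],[-0.03,-1.0,-0.14,0],[-0.03,-1.1,-0.14,0],[-0.03,-1.1,-0.14,0]]]}}

```text
clock: 8.15
position: [0.5527, -0.3242, 0.248]
tool_rot: [3.134, 0.002, -0.042]
force: [-0.1, 4.9, 3.9]
grip_width: 0.0296
```

```bash
python3 look.py 8; python3 - <<'E'
import sys; sys.argv=['x']
from kt import *
track('w','3',['7','8'],(262,202,290,230),.064)
E
```

```text
8.3 [ 0.55270375 -0.32415608  0.24800394] [ 3.13397762e+00  1.95144072e-03 -4.20905867e-02] [0.08004969 5.18509119 4.33713373] [ 1.50992613 -0.0748266   0.01314765] 0.0293018532471254
w 7 [275.67 223.83] [-0.25 29.38] 0.984
w 8 [275.17 206.  ] [-0.22 29.39] 0.998
```

View pics/m8.png

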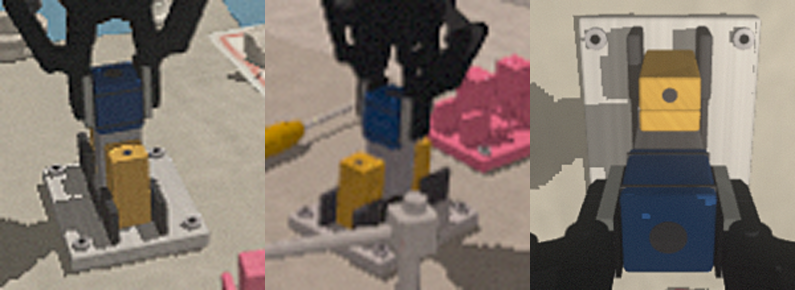

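Call:
{"method": "step_arm", "body": {"plan": [[[0,-0.1,0.01,0],[0,-0.2,0.02,0],[-0.01,-0.3,0.03,0],[-0.01,-0.4,0.05,0],[-0.02,-0.5,0.06,0],[-0.02,-0.6,0.07,0],[-0.02,-0.7,0.08,0],[-0.02,-0.7,0.08,0],[-0.02,-0.7,0.08,0]]]}}

```text
clock: 9.05
position: [0.5526, -0.3304, 0.2485]
tool_rot: [3.135, 0.003, -0.042]
force: [0.6, 6.9, 2.0]
grip_width: 0.0293
```

```bash
python3 look.py 9; python3 - <<'E'
import sys; sys.argv=['x']
from kt import *
track('w','3',['8','9'],(262,202,290,230),.064)
track('s','3',['3','7','8','9'],(244,256,264,276),.064)
track('s','3',['3','7','8','9'],(228,288,244,304),.014)
E
```

```text
9.2 [ 0.55261862 -0.33038518  0.24850644] [ 3.13537179e+00  2.55693432e-03 -4.15619765e-02] [-0.50885048  6.99513807  2.22115264] [ 1.75255143  0.03414425 -0.01246193] 0.029481815955495906
w 8 [275.17 206.  ] [-0.22 29.39] 0.998
w 9 [275.17 201.  ] [-0.19 25.95] 0.229
s 3 [254. 266.] [ -1.36 -38.33] 1.0
s 7 [253.83 265.67] [ -1.38 -37.25] 0.908
s 8 [254. 266.] [ -1.36 -38.33] 0.989
s 9 [254.33 266.83] [ -1.45 -40.98] 0.92
s 3 [236. 296.] [-35.68 -41.81] 1.0
s 7 [236.   295.83] [-35.58 -41.35] 0.823
s 8 [236. 296.] [-35.68 -41.81] 0.998
s 9 [236.   296.17] [-35.77 -42.27] 0.916
```

View pics/m9.png

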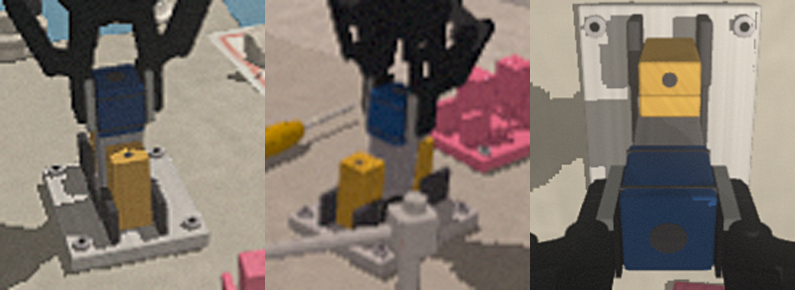

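Call:
{"method": "step_arm", "body": {"plan": [[[0,-0.1,0.01,0],[0,-0.2,0.02,0],[-0.01,-0.3,0.03,0],[-0.01,-0.4,0.04,0],[-0.01,-0.4,0.04,0],[-0.01,-0.4,0.04,0]]]}}

```text
clock: 9.7
position: [0.5526, -0.3336, 0.2487]
tool_rot: [3.137, 0.003, -0.041]
force: [-1.1, 8.3, 4.1]
grip_width: 0.0292
```

```bash
python3 look.py 10; python3 - <<'E'
import sys; sys.argv=['x']
from kt import *
track('w','8',['8','9','10'],(262,192,290,220),.064)
track('s','8',['3','8','9','10'],(246,256,262,270),.064)
a=[cv2.imread(f'pics/s{k}.png')[235:310,215:290] for k in('3','8','10')]
cv2.imwrite('pics/z7.png',np.hstack([cv2.resize(i,(266,266),interpolation=2) for i in a]))
E
```

```text
9.85 [ 0.55261121 -0.33359704  0.24865878] [ 3.13685459  0.00320225 -0.04096822] [0.45250993 8.38915119 3.03820266] [1.87738349 0.00954539 0.00472227] 0.02956786859785654
w 8 [276. 206.] [ 0.21 29.39] 1.0
w 9 [275.83 194.5 ] [ 0.15 29.43] 0.995
w 10 [276. 191.] [ 0.23 28.29] 0.776
s 3 [254.   262.83] [  0.99 -28.79] 0.981
s 8 [254. 263.] [  0.86 -29.3 ] 1.0
s 9 [254.33 264.  ] [  0.64 -32.51] 0.937
s 10 [254.67 264.5 ] [  0.79 -34.19] 0.897
```

View pics/z7.png

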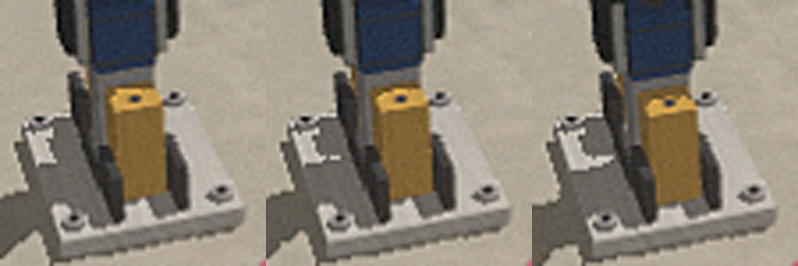

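View pics/m10.png

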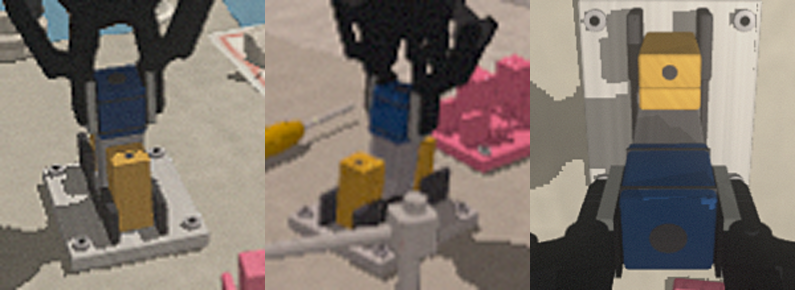

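Call:
{"method": "step_arm", "body": {"plan": [[[0,-0.1,0.01,0],[0,-0.2,0.02,0],[-0.01,-0.23,0.02,0],[-0.01,-0.23,0.02,0],[-0.01,-0.23,0.02,0]]]}}

```text
clock: 10.27
position: [0.5526, -0.3351, 0.2487]
tool_rot: [3.138, 0.004, -0.04]
force: [-0.8, 7.8, 4.6]
grip_width: 0.0295
```

```bash
python3 look.py 11; python3 - <<'E'
import sys; sys.argv=['x']
from kt import *
track('w','9',['9','10','11'],(262,182,290,207),.064)
track('s','10',['3','8','9','10','11'],(246,257,262,271),.064)
E
```

```text
10.4167 [ 0.55264307 -0.33511906  0.24870296] [ 3.13828333  0.00369271 -0.04044226] [-0.87043784  7.54765899  5.32877495] [ 1.90062684  0.02082552 -0.02065852] 0.02947619353590985
w 9 [276.  194.5] [ 0.24 29.43] 1.0
w 10 [276.   188.83] [ 0.23 29.43] 0.998
w 11 [276.17 186.33] [ 0.29 29.48] 0.997
s 3 [253.17 262.33] [  0.05 -26.82] 0.883
s 8 [253.33 262.5 ] [  0.19 -27.42] 0.91
s 9 [253.83 263.5 ] [  0.23 -30.73] 0.96
s 10 [254. 264.] [  0.12 -32.33] 1.0
s 11 [254.17 264.33] [  0.13 -33.43] 0.973
```

View pics/m11.png

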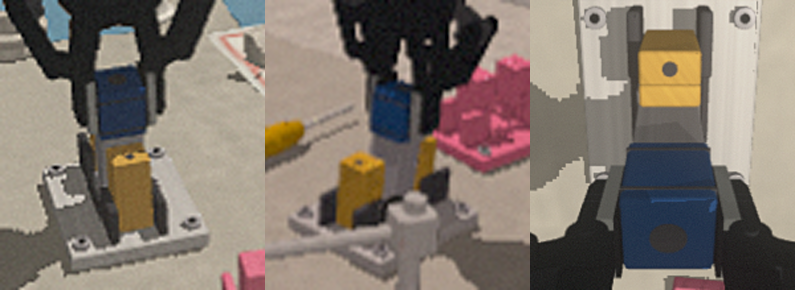

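Call:
{"method": "step_arm", "body": {"plan": [[[0,0.1,0,0],[0,0.2,-0.01,0],[0,0.3,-0.02,0],[0,0.4,-0.03,0],[0.01,0.5,-0.04,0],[0.01,0.6,-0.05,0],[0.01,0.7,-0.06,0],[0.01,0.8,-0.07,0],[0.01,0.9,-0.08,0],[0.01,1.0,-0.08,0],[0.01,1.08,-0.08,0],[0.01,1.08,-0.08,0]]]}}

```text
clock: 11.42
position: [0.5527, -0.3246, 0.248]
tool_rot: [3.137, 0.003, -0.041]
force: [0.4, -4.2, -0.7]
grip_width: 0.0295
```

```bash
python3 look.py 12; python3 - <<'E'
import sys; sys.argv=['x']
from kt import *
track('w','8',['8','12'],(262,192,290,220),.064)
track('s','10',['3','8','9','10','11','12'],(246,257,262,271),.064)
E
```

```text
11.5667 [ 0.55270985 -0.32466     0.24796549] [ 3.13753488  0.00341842 -0.04064793] [ 0.35719271 -4.68620925  0.66826217] [-1.40354058 -0.16052282 -0.00692282] 0.029143111896115254
w 8 [276. 206.] [ 0.21 29.39] 1.0
w 12 [276.67 206.33] [ 0.24 29.36] 0.997
s 3 [253.17 262.33] [  0.05 -26.82] 0.883
s 8 [253.33 262.5 ] [  0.19 -27.42] 0.91
s 9 [253.83 263.5 ] [  0.23 -30.73] 0.96
s 10 [254. 264.] [  0.12 -32.33] 1.0
s 11 [254.17 264.33] [  0.13 -33.43] 0.973
s 12 [253.83 263.5 ] [  0.23 -30.73] 0.76
```

View pics/m12.png

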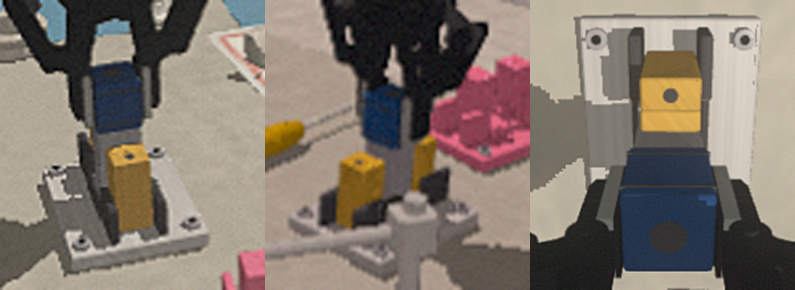

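```bash
python3 - <<'E'
import sys; sys.argv=['x']
from kt import *
a=[cv2.imread(f'pics/s{k}.png')[215:285,220:280] for k in('3','11','12')]
b=[cv2.imread(f'pics/c{k}.png')[185:245,300:360] for k in('3','11','12')]
cv2.imwrite('pics/z8.png',np.vstack([np.hstack([cv2.resize(i,(260,290),interpolation=2) for i in q]) for q in(a,b)]))
E
```

```text
(no output)
```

View pics/z8.png

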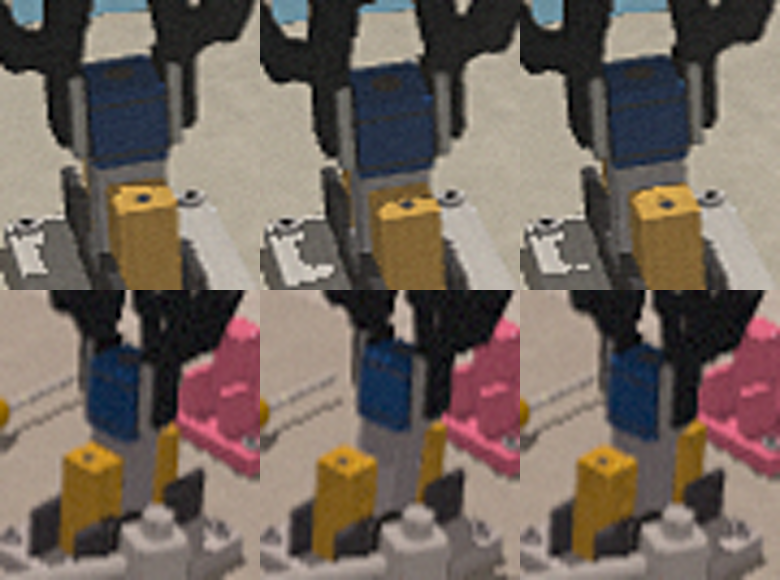

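Both keepers now stand back from the waist and the block looks upright. I'll try a small lift first.

Call:
{"method": "step_arm", "body": {"plan": [[[0,0.04,0.05,0],[0,0.04,0.15,0],[0,0.04,0.25,0],[0,0.04,0.25,0]]]}}

```text
clock: 11.9
position: [0.5527, -0.3242, 0.2505]
tool_rot: [3.138, 0.004, -0.041]
force: [0.7, -3.8, -3.9]
grip_width: 0.0294
```

```bash
python3 look.py 13; python3 - <<'E'
import sys; sys.argv=['x']
from kt import *
a=[cv2.imread(f'pics/s{k}.png')[215:285,220:280] for k in('3','12','13')]
b=[cv2.imread(f'pics/c{k}.png')[185:245,300:360] for k in('3','12','13')]
cv2.imwrite('pics/z9.png',np.vstack([np.hstack([cv2.resize(i,(260,290),interpolation=2) for i in q]) for q in(a,b)]))
E
```

```text
12.05 [ 0.55264972 -0.32424416  0.25044222] [ 3.13758976  0.00358622 -0.04067184] [ 0.18631205 -3.87152884 -2.4420383 ] [-1.08517118 -0.15531267  0.04645222] 0.029529569651087252
```

View pics/z9.png

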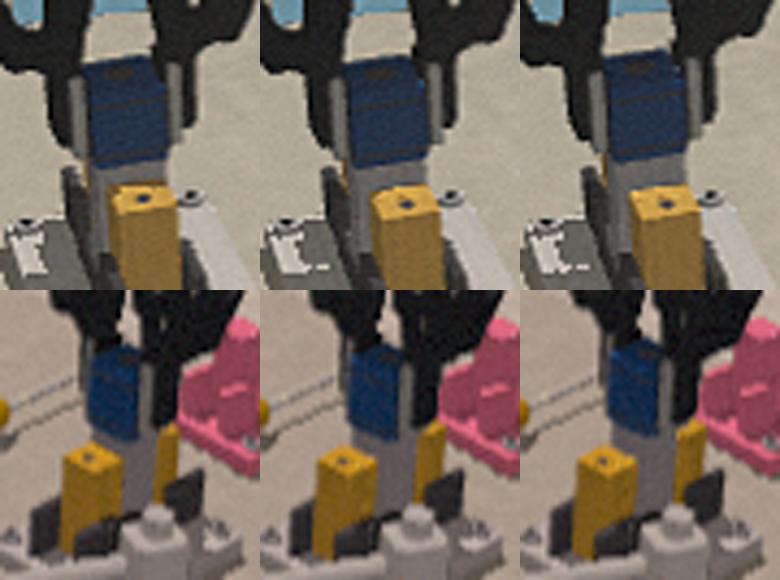

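Call:
{"method": "step_arm", "body": {"plan": [[[0,-0.04,0,0],[0,-0.06,0,0],[0,-0.06,0,0],[0,-0.06,0,0]]]}}

```text
clock: 12.38
position: [0.5527, -0.3246, 0.2504]
tool_rot: [3.138, 0.004, -0.041]
force: [0.1, -1.1, -2.9]
grip_width: 0.0292
```

```bash
python3 -c "
from h import *
o=bot.observe();print(o['position'],o['tool_rot'],o['force'],o['moment'])"
```

```text
[ 0.55267856 -0.32462139  0.25036884] [ 3.13807283  0.00380447 -0.04051125] [ 0.07915562 -1.06452816 -2.85376227] [-0.25063578 -0.22659089 -0.04147837]
```

Call:
{"method": "step_arm", "body": {"plan": [[[0,-0.04,0,0],[0,-0.05,0.1,0],[0,-0.05,0.25,0],[0,-0.05,0.4,0],[0,-0.05,0.5,0],[0,-0.05,0.5,0]]]}}

```text
clock: 12.88
position: [0.5527, -0.3251, 0.2557]
tool_rot: [3.138, 0.004, -0.04]
force: [0.5, -0.4, -2.4]
grip_width: 0.0295
```

```bash
python3 look.py 14
```

```text
13.0333 [ 0.55264824 -0.32507962  0.25540762] [ 3.13818197  0.00379963 -0.04053655] [ 0.49321973  0.62420254 -2.08072765] [ 0.04733605 -0.00348796  0.0013034 ] 0.029303783697357907
```

View pics/m14.png

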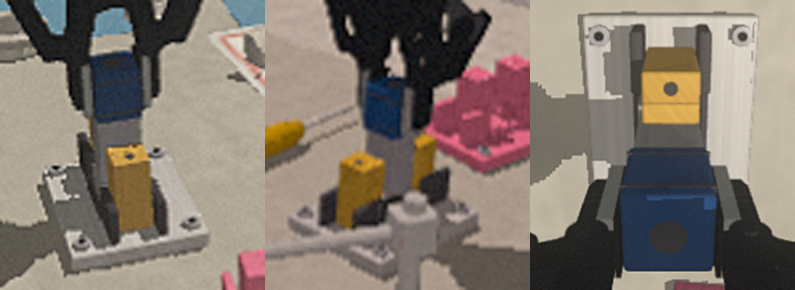

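Call:
{"method": "step_arm", "body": {"plan": [[[0,0,0.1,0],[0,0,0.3,0],[0,0,0.6,0],[0,0,0.9,0],[0,0,1.2,0],[0,0,1.5,0],[0,0,1.8,0],[0,0,2.1,0],[0,0,2.4,0],[0,0,2.4,0]]]}}

```text
clock: 13.87
position: [0.5527, -0.3252, 0.2801]
tool_rot: [3.138, 0.003, -0.041]
force: [-0.7, -0.6, -2.9]
grip_width: 0.0297
```

Call:
{"method": "step_arm", "body": {"plan": [[[0,0,0.2,0],[0,0,0.5,0],[0,0,0.8,0],[0,0,1.1,0],[0,0,1.4,0],[0,0,1.8,0],[0,0,2.2,0],[0,0,2.6,0],[0,0,3.0,0],[0,0,3.3,0],[0,0,3.4,0],[0,0,3.4,0]]]}}

```text
clock: 14.87
position: [0.5528, -0.3252, 0.3144]
tool_rot: [3.138, 0.003, -0.041]
force: [0.6, -0.9, -2.6]
grip_width: 0.0297
```

```bash
python3 look.py 15; python3 - <<'E'
import cv2,numpy as np
a=cv2.imread('pics/s15.png')[190:310,200:300]; b=cv2.imread('pics/c15.png')[150:250,290:373]
cv2.imwrite('pics/z10.png',np.hstack([cv2.resize(i,(390,470),interpolation=2) for i in(a,b)]))
E
```

```text
15.0167 [ 0.55270856 -0.3251743   0.31391206] [ 3.13792474  0.00336736 -0.04050254] [-0.16047035  0.07883539 -2.88697417] [-0.01965591 -0.02604811 -0.04419104] 0.02980605903278499
```

View pics/z10.png

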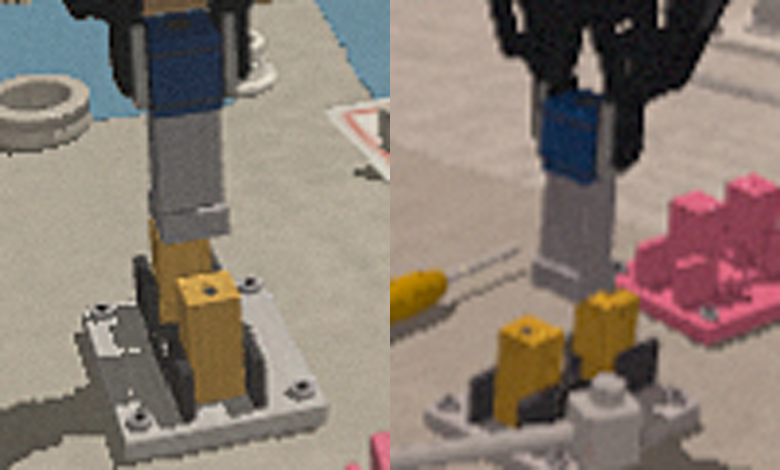

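The block hangs clear above both keepers. I'll measure its uprightness by fitting the visible corners.

```bash
python3 - <<'E'
from h import *
a=cv2.imread('pics/s15.png')[185:258,228:268]; b=cv2.imread('pics/c15.png')[162:222,315:348]
cv2.imwrite('pics/z11.png',np.hstack([cv2.resize(a,None,fx=8,fy=8,interpolation=2),cv2.resize(b,(int(33*9.7333),584),interpolation=2)]))
E
```

```text
(no output)
```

View pics/z11.png

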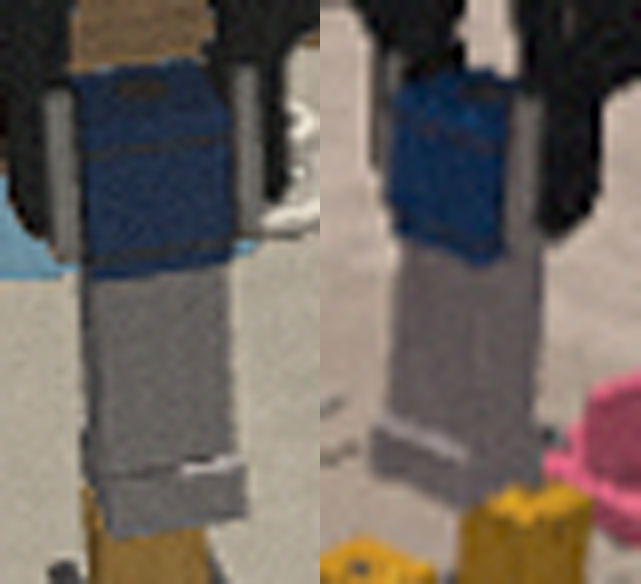

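```bash
python3 - <<'E'
from h import *
from scipy.optimize import least_squares
from scipy.spatial.transform import Rotation as Ro
fs={n:dict(np.load(f'pics/{n}15.png.npz')) for n in 'sc'}
S=lambda x,y:(228+x/8-.44,185+y/8-.44); C=lambda x,y:(315+(x-320)/9.733-.45,162+y/9.733-.45)
h=.015
obs=[('s',(-h,-h,0),S(108,538)),('s',(h,-h,0),S(246,517)),('s',(-h,-h,.06),S(88,278)),('s',(h,-h,.06),S(232,262)),
('c',(h,h,0),C(372,475)),('c',(-h,h,0),C(492,510)),('c',(h,h,.06),C(388,232)),('c',(-h,h,.06),C(497,267)),('s',(-h,-h,.095),S(80,93+8))]
def fn(p):
    R=Ro.from_euler('xyz',p[3:]); return np.concatenate([proj(fs[n],R.apply(X)+p[:3])[0]-u for n,X,u in obs])
r=least_squares(fn,[.5524,-.3245,.078,0,0,-.037],loss='soft_l1',x_scale=[.01,.01,.01,.1,.1,.1]); print(r.x.round(4)); print(r.fun.reshape(-1,2).round(1).tolist())
E
```

```text
[ 0.5482 -0.327   0.0814 -0.0347  0.0183  0.0308]
[[-0.3, 0.5], [-0.2, -0.2], [0.2, -0.3], [0.1, -1.2], [1.0, -0.4], [-0.6, -0.1], [-0.0, 0.3], [-0.2, 0.1], [0.0, 1.4]]
```

```bash
python3 -c "
from h import *
o=bot.observe();print(o['clock'],o['position'],o['force'],o['grip_width']); print(bot.job_done())"
```

```text
15.0167 [ 0.55270856 -0.3251743   0.31391206] [-0.16047035  0.07883539 -2.88697417] 0.02980605903278499
the job is handed in; nothing more can be done
None
```

The block is out of the nest. It is held by its head with its foot about 14–17 mm above the keepers, and I handed the job in at 15 s.

I gripped the head across its ±x sides at 30 N and rocked the block towards keeper A, then towards keeper B. I brought it back upright and lifted it straight up by about 66 mm. There was no force jump at the 4 mm point where the foot would have caught the noses. The highest force I read was about 8 N sideways, and the pictures I viewed showed the gripper touching only the head.

| Last check | Result |
|---|---|
| Keeper A pushed back (wrist camera) | About 5.0 mm, and still there after rocking the other way |
| Keeper B pushed back (side camera) | About 5.5–6 mm, good to about 0.5 mm |
| Force while holding | 2.9 N down, about what the block's weight gives, with no side load |
| Gripper opening | 29.8 mm |

- **Side load:** after I brought it back upright, the foot pressed against the pocket's +y rim with about 4 N. I shifted about 1 mm to take that off before the full lift.
- **Keeper B reading:** after the block came upright, the image match for keeper B was poor (score 0.76) and read about 3 mm less travel. I judged it clear from the picture, and the lift confirmed it.
- **Uprightness:** the last corner fit from the pictures gave a lean of about 2°, which is close to its measuring error.

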